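# Peel one parts tray off the clinging stack and present it at the assembly board

## Robot

A 6-joint arm with a two-finger parallel gripper is mounted at the origin on the work surface. World frame = base frame: x ahead of the robot, y to its left, z up, the work surface at z = 0. Lengths are in m, angles in rad, forces in N, time in s.
With the tool pointing down it reaches from about 0.35 to 0.775 m from the base axis. Payload 5.5 kg.
Tool frame: the origin (TCP) lies midway between the tips of the shut fingers; the grasp point (between the pads) lies env.grasp_offset behind it (env.grasp_offset is the distance from the TCP to the grasp point, in m); z points along the fingers, y is the line along which they close (so a half turn about z gives the same grasp; the last joint's range is limited). The gripper opens to 85 mm and grips with 20 to 120 N. Pads are 22 mm wide; open, the fingers measure 114 mm over their backs; the gripper's body (76 mm by 85 mm) begins 54 mm behind the grasp point. The pads swing forward as they close: fully open they stand 13 mm farther back than shut.
Start: joints at [0.991, 0.313, 0.046, 1.304, 0, 1.431], TCP at [0.245, 0.52, 0.231] pointing down, gripper open.
Joint ranges: [-2.76, 2.76], [-0.86, 1.69], [-1.03, 1.26], [-2.2, 2.34], [-1.47, 1.5], [-3.14, 3.14]. Speed limits (rad/s): [2.57, 2.57, 3.14, 3.14, 3.14, 3.14].

## Interface

Orientations are given as a unit quaternion [w, x, y, z].
In Python, from workcell import monitor, viewer, order, env gives the robot as it stands.
- The arm moves only by the tool carry_out, never from a script. Its argument "plan" is a list that holds one entry, the list of rows, each a list of 7 numbers: the turn, a rotation vector about the world's x, y, z in rad, then the shift along the world's x, y, z in mm, then the finger opening in mm, from 0 to 85.4. A call has 1 to 20 rows; each row is the pose to reach, as a shift and turn from the pose commanded when the call began; what a row does not reach only later rows make up. A row lasts 1/10 s, in which the tool goes at most 50 mm and 8.59 degrees, less where a joint would pass 70% of its speed; a pose out of reach is approached as far as the arm can. A call with a gripper value outside its range is refused whole. The fingers move at their own pace and stop on an object; "squeeze" is the grip in N (left out, the last holds). Time passes only in rows, so rows that repeat a pose let the fingers close. It gives the time, the measured TCP pose, the force, the opening and the grip force at its end, in the units of the state.
- monitor.get_state(): the state, without advancing time (a new reading comes with each control period).
- viewer.read_camera(name): name is "side" or "top"; returns the picture (420x560x3 uint8, red, green, blue); there is no depth.
- viewer.calibration(name): a dict with "K" (3x3 intrinsics, pixels), "eye" and "rotation" of the camera in the world. Camera axes: x right, y down, z forward; pixel columns grow to the right and rows downward; lengths in m; the calibration is good to about 2 mm. A picture is of the moment at which its call begins. calibration takes no time and is no camera call.
- order.hand_in(): hands the job in; it is judged then, once.
The state is a dict: "clock": time; "joint_pos": joint angles; "qvel": joint speeds; "tau": joint torques, N m; "tcp_pos": TCP position; "orientation": TCP orientation; "wrist_force": force on the tool from outside, world axes, zero at the start; "ft_torque": the same for the moment, N m; "finger_gap": finger opening in m; "grip_force": force on a finger pad.
Only numpy, scipy, OpenCV 4.12 (cv2) and the standard library are available. Lean on these libraries where they do the work, as an engineer would, in place of code of your own. Each camera call takes 0.05 s, during which the arm holds its last target. There are 200 camera calls.

## Task

Take the brass weight out of the top tray of the blue-grey tray stack and set it down upright, lowered and not dropped, in the empty half of the wooden weight box. The trays cling together, so grip the top tray by the raised grip block at its corner and peel it: tip that corner up a few centimetres while the opposite corner still sits down in the stack, then bring away this one tray and leave the other trays standing where they are. The program finishes while holding the tray: hold it still and level, open side up, centred over the cork assembly board and about 100 mm above it, with nothing else on the bench disturbed.

Things in the scene. Friction and masses are not known exactly. Their poses are not given: they have to be found in the camera images.
- weight: Round brass weight standing on the floor of the top tray: body 48 mm across and 28 mm high, on it an upright round knob 18 mm across and 24 mm high (52 mm over all), about 0.45 kg. Origin at the centre of its underside, z along the knob.
- weight_knob (a point): Grip point half-way up a straight part of the brass weight's knob, on its axis, 42 mm above the weight's underside.
- weight_box: Open wooden box fixed to the bench, 150 mm (its x) by 210 mm (its y), 45 mm high, walls and floor 8 mm; a cross wall at its middle, 39 mm high, parts it into two halves about 134 by 93 mm inside. Origin at the centre of its underside. Its -y half is empty; two smaller brass weights stand in its +y half. Turned by up to 0.25 rad.
- box_empty_half (a point): Centre of the floor of the weight box's empty half, on top of the floor (8 mm above the bench).
- tray: Top tray: blue-grey formed sheet, rim 150 mm (its x) by 200 mm (its y), 28 mm high, open upward, about 90 g. Origin: centre of the underside of its 2 mm floor; z up. At its (-x,-y) corner an ear juts out 33 mm in -x at rim height and carries the raised grip block, 26 mm (x) by 20 mm (y), 20 mm high, its top 48 mm above the origin. Four lugs 10 mm high stand on the rim's corners.
- tray_grip (a point): Centre of the tray's grip block (x = -91, y = -80, z = 38 mm in the tray's frame): 10 mm below the block's top, 10 mm above the rim. Grip it from above across its 20 mm, along the tray's y. Tipping the tray up by this corner takes less than 5 N here.
- tray_far (a point): Top of the tray's rim at the corner opposite the grip block (x = 75, y = 100, z = 28 mm in the tray's frame); nested it is 136 mm above the bench. Four hidden sprung nibs under the two 150 mm sides hold the tray with about 8 to 10 N in all: lifted level, it pulls the stack up with it. Tipped about this corner they snap off one by one, each at 4 to 7 mm of rise.
- stack: The nine trays below the top one, nested at 12 mm pitch, one loose piece of about 0.9 kg. Origin: centre of its underside on the bench, axes as the top tray's, whose origin starts 108 mm above it. Its top rim is 124 mm above the bench, its own grip block (inside the top tray's) reaches 143 mm. Stack and box may change sides and are turned by up to 0.25 rad.
- board: Square cork assembly board fixed to the bench, 180 mm by 180 mm, 10 mm thick, with a dark steel felt-bending jig on its far half, up to 45 mm above the bench. Origin at the centre of its underside.
- weight_b: Bystander: smaller brass weight, 40 mm across and 48 mm high, in the box's +y half. Origin at its underside.
- weight_c: Bystander: smallest brass weight, 34 mm across and 44 mm high, in the box's +y half. Origin at its underside.
- glue_jar: Bystander: white glue jar, 68 mm across and 75 mm high, behind the board. Origin at its underside.
- brush: Bystander: glue brush 170 mm long lying between the robot and the board. Origin under it.
- screwdriver: Bystander: screwdriver 190 mm long lying at the back on the right. Origin under it.
- hammer_a: Bystander: piano hammer with a felt head, 125 mm long, lying at the back. Origin under it.
- hammer_b: Bystander: a second piano hammer lying at the back on the left. Origin under it.
Mind the look-alikes: they are no part of the job. What is shaped like the weight but purple is not meant.

How it is judged:
On the way, in this order (a step that is already met when the one before it is completed fails the run):
1. the brass weight stands on the floor of the empty half of the weight box while the fingers still hold it (x of weight in the frame of box_empty_half between -0.045 and 0.045 m and y of weight in the frame of box_empty_half between -0.03 and 0.03 m and z of weight in the frame of box_empty_half below 0.004 m and contact force between the fingers and weight above 0.5 N), for 0.05 s.
2. the grip corner of the top tray is tipped up 20 mm or more while the opposite corner still sits in the stack (risen less than 7 mm) (z of tray_grip in the frame of stack above 0.166 m and z of tray_far in the frame of stack below 0.143 m and contact force between the fingers and tray above 0.5 N and contact force between the fingers and weight below 0.1 N), for 0.1 s.
At the end, for the whole second after the job is handed in: The gripper holds the tray still, level within 0.2 rad, centred within 50 mm over the board, its underside 70 to 170 mm above the bench, touching nothing else; the weight stands on the floor of the box's empty half; the other trays stand flat within 30 mm of their place (horizontal distance between tray and board below 0.05 m and height (world z) of tray between 0.07 and 0.17 m and angle between tray's own z axis and vertical below 0.2 rad and linear speed of tray below 0.03 m/s and contact force between the fingers and tray above 0.5 N and contact force between tray and stack below 0.05 N and contact force between tray and board below 0.05 N and contact force between tray and weight below 0.05 N and x of weight in the frame of box_empty_half between -0.045 and 0.045 m and y of weight in the frame of box_empty_half between -0.03 and 0.03 m and z of weight in the frame of box_empty_half below 0.004 m and angle between weight's own z axis and vertical below 0.1 rad and height (world z) of stack below 0.003 m and angle between stack's own z axis and vertical below 0.05 rad and distance of stack from where it was at the start of the episode below 0.03 m); the arm keeps its last pose, push and grip.
It fails at once if the stack below is pulled up, tipped or shoved away (height (world z) of stack above 0.015 m or angle between stack's own z axis and vertical above 0.12 rad or distance of stack from where it was at the start of the episode above 0.04 m).
It fails at once if a bystander is disturbed (moved more than 30 mm) (distance of any of weight_b, weight_c, glue_jar, brush, screwdriver, hammer_a, hammer_b from where it was at the start of the episode above 0.03 m).
It also fails if it takes over 67 s, if anything falls off the work surface, if the arm or the gripper's body presses on something with over 40 N, if the wrist force passes 120 N, or if a joint passes its speed limit or range.

## Working session

There is one attempt and no reset: what is moved stays moved. The work goes in short steps, Python scripts to look and compute and a tool call to move; the robot and the scene stay as the last step left them, time stands still between calls to the robot, and variables do not carry over. Pictures are saved under pics/ and viewed, at most 11 in all, crops included, and the job is handed in when it is done.

Besides the shell and the picture viewer there is one more tool, called after ">>>" by a JSON object that holds its "fn" and its "kwargs". carry_out: Moves the arm, as the interface text tells. Its arguments: {"type":"object","properties":{"plan":{"type":"array","items":{"type":"array","items":{"type":"array","items":{"type":"number"}}}},"squeeze":{"type":"number"}},"required":["plan"]}

```bash
mkdir -p pics; ls; python3 - <<'E'
from workcell import monitor, viewer, order, env
import cv2,numpy as np
print(env.grasp_offset, monitor.get_state())
for n in("top","side"):
    im=viewer.read_camera(n); cv2.imwrite(f"pics/{n}0.png",cv2.resize(im[:,:,::-1],(784,588),interpolation=cv2.INTER_CUBIC))
    cv2.imwrite(f"{n}_raw.png",im[:,:,::-1]);c=viewer.calibration(n);print(n,{k:np.round(v,4).tolist() for k,v in c.items()})
E
```

```text
pics
0.0187 {'clock': 0.0, 'joint_pos': array([9.91436949e-01, 3.14016006e-01, 4.50121465e-02, 1.30361327e+00,
       2.66092484e-05, 1.43118273e+00]), 'qvel': array([-0.00013232,  0.00179698, -0.00071307, -0.00053781, -0.000229  ,
       -0.00068616]), 'tau': array([-5.33996317e-04, -4.80627072e+01,  2.98534495e+01,  1.93874975e-02,
       -1.55497387e-04, -9.81053148e-06]), 'tcp_pos': array([0.24451528, 0.51986839, 0.23041356]), 'orientation': array([-3.32728227e-04,  2.18105496e-01,  9.75924774e-01, -8.47527716e-04]), 'wrist_force': array([ 0.34716241, -0.15140198,  0.28003401]), 'ft_torque': array([-0.06609594, -0.06604442, -0.02785272]), 'grip_force': 0.0, 'finger_gap': 0.08543876054802652}
top {'K': [[426.6275, 0.0, 280.7488], [0.0, 426.6275, 206.4232], [0.0, 0.0, 1.0]], 'eye': [0.4907, -0.0105, 1.0983], 'rotation': [-0.0312, 0.7139, -0.6992, 0.021]}
side {'K': [[473.6398, 0.0, 270.2044], [0.0, 473.6398, 207.7375], [0.0, 0.0, 1.0]], 'eye': [0.4331, 0.8111, 1.0654], 'rotation': [0.0284, -0.098, 0.9293, -0.3551]}
```

View pics/top0.png

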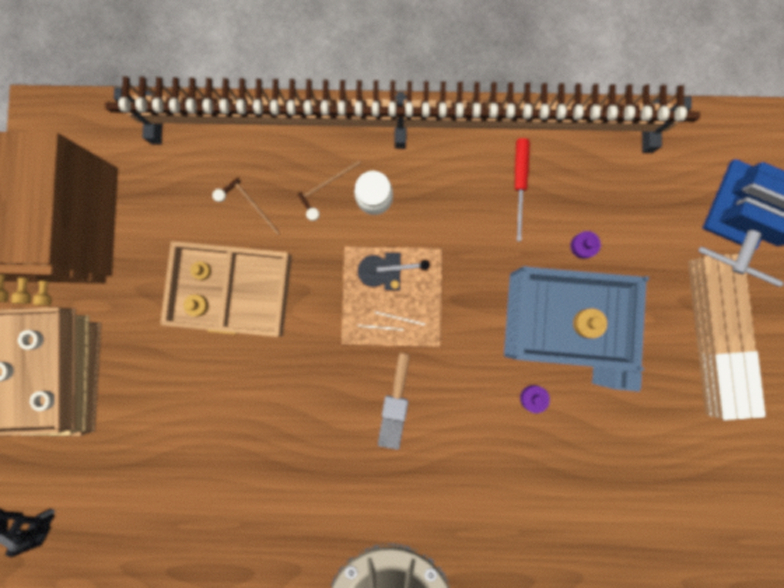

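View pics/side0.png

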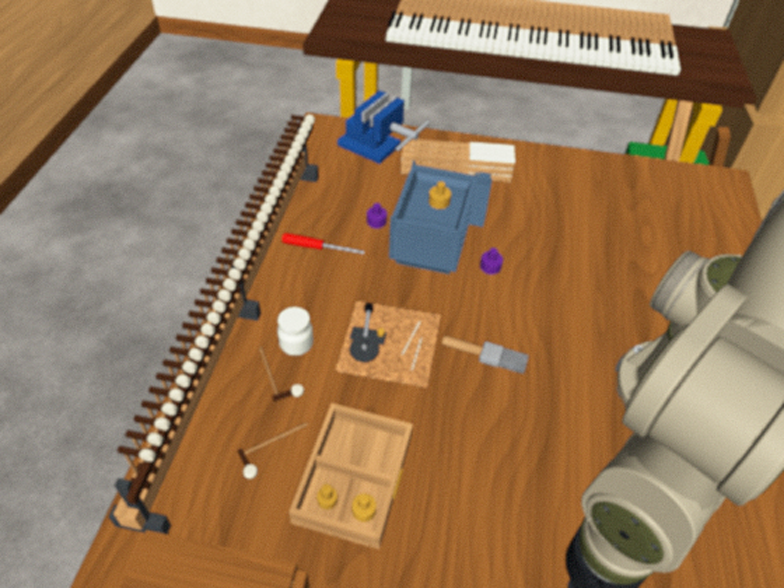

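```bash
cat > h.py <<'E'
import numpy as np,cv2
from workcell import monitor, viewer, env
from scipy.spatial.transform import Rotation as R
def cal(n):
    c=viewer.calibration(n); r=np.asarray(c['rotation'],float)
    M=R.from_quat(r,scalar_first=True).as_matrix() if r.size==4 else r
    return c['K'],np.asarray(c['eye']),M
def px2w(n,u,v,z):
    K,e,M=cal(n); d=M@np.linalg.solve(K,[u,v,1]); return e+d*(z-e[2])/d[2]
def w2px(n,p):
    K,e,M=cal(n); q=K@(M.T@(np.asarray(p)-e)); return q[:2]/q[2]
def snap(n,name,box,s):
    im=viewer.read_camera(n)[:,:,::-1]; x,y,w,h=box
    cv2.imwrite(name,cv2.resize(im[y:y+h,x:x+w],None,fx=s,fy=s,interpolation=cv2.INTER_CUBIC))
E
python3 - <<'E'
from h import *
f=lambda n,u,v,z:np.round(px2w(n,u/1.4,v/1.4,z)*1000,1)[:2]
print("box",[f("top",*p,.045) for p in[(172,243),(290,252),(279,335),(162,326)]])
print("board",[f("top",*p,.01) for p in[(343,247),(442,247),(441,346),(341,345)]])
print("knob",f("top",593,321,.162),f("side",440,185,.162))
im=cv2.imread("top_raw.png")[185:285,355:470]
cv2.imwrite("pics/traycrop.png",cv2.resize(im,None,fx=6,fy=6,interpolation=cv2.INTER_CUBIC))
E
```

```text
box [array([643. , 402.4]), array([630.9, 190.4]), array([483.1, 204.9]), array([494.6, 413. ])]
board [array([646.7,  99.7]), array([650.2, -82.1]), array([469.3, -83. ]), array([467.2,  98.5])]
knob [ 516.2 -309. ] [ 513.7 -306.1]
```

View pics/traycrop.png

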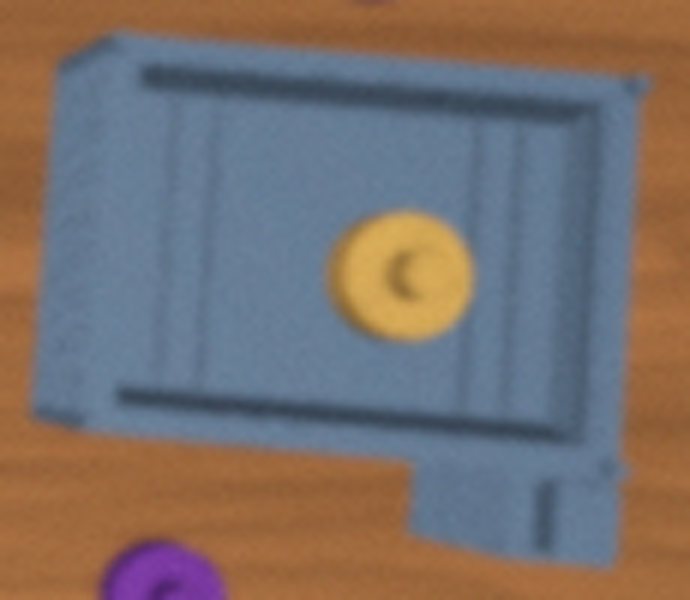

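```bash
python3 - <<'E'
from h import *
f=lambda u,v,z:px2w("top",(u-2.5)/6+355,(v-2.5)/6+185,z)[:2]*1000
P=np.array([f(*p,.136) for p in[(118,38),(638,82),(618,465),(80,428)]])
L=np.array([[75,100],[75,-100],[-75,-100],[-75,100]])*1.
def fit(P,L):
    a,b=P-P.mean(0),L-L.mean(0); t=np.arctan2((b[:,0]*a[:,1]-b[:,1]*a[:,0]).sum(),(a*b).sum()); M=np.array([[np.cos(t),-np.sin(t)],[np.sin(t),np.cos(t)]])
    c=P.mean(0)-M@L.mean(0); return c,t,M,np.round((M@L.T).T+c-P,1)
c,t,M,r=fit(P,L);print("tray",c,t,r.tolist(),"grip",c+M@[-91,-80],"far",c+M@[75,100],"blk px",f(580,522,.156))
print("knob",f(412,272,.162),"body",f(403,275,.138))
B=np.array([[643.,402.4],[630.9,190.4],[483.1,204.9],[494.6,413.]]);LB=np.array([[75,105],[75,-105],[-75,-105],[-75,105]])*1.
c,t,M,r=fit(B,LB);print("box",c,t,r.tolist(),"half",c+M@[0,-50.5])
E
```

```text
tray [ 522.48673582 -298.32094164] -0.06324961414524502 [[2.4, 3.3], [2.5, -1.7], [-4.1, -1.0], [-0.8, -0.6]] grip [ 426.61210246 -372.40909642] far [ 603.65751164 -203.26145946] blk px [ 425.53552998 -370.57177229]
knob [ 514.78322641 -308.25157671] body [ 514.2122835  -312.53969315]
box [562.9   302.675] -0.06564946858182627 [[1.6, 0.1], [-0.0, 2.6], [-1.9, -2.1], [0.3, -0.6]] half [559.58708273 252.2837847 ]
```

>>> {"fn": "carry_out", "kwargs": {"plan": [[[0,0,0,0,0,50,85],[0,0,0.377,270,-829,50,40],[0,0,0.377,270,-829,50,40],[0,0,0.377,270,-829,50,40],[0,0,0.377,270,-829,50,40],[0,0,0.377,270,-829,50,40],[0,0,0.377,270,-829,50,40],[0,0,0.377,270,-829,50,40],[0,0,0.377,270,-829,50,40],[0,0,0.377,270,-829,50,40],[0,0,0.377,270,-829,50,40],[0,0,0.377,270,-829,50,40],[0,0,0.377,270,-829,50,40],[0,0,0.377,270,-829,50,40],[0,0,0.377,270,-829,50,40],[0,0,0.377,270,-829,50,40],[0,0,0.377,270,-829,50,40],[0,0,0.377,270,-829,50,40],[0,0,0.377,270,-829,50,40],[0,0,0.377,270,-829,50,40]]], "squeeze": 40}}

```text
clock: 2.1
tcp_pos: [0.5151, -0.3122, 0.2792]
orientation: [-0.001, 0.033, 0.999, 0.0]
wrist_force: [0.2, -0.3, -0.6]
finger_gap: 0.04
grip_force: 0.0
```

>>> {"fn": "carry_out", "kwargs": {"plan": [[[0,0,0,0,2,-50,40],[0,0,0,0,2,-95,40],[0,0,0,0,2,-95,40],[0,0,0,0,2,-95,40]]]}}

```text
clock: 2.5
tcp_pos: [0.5143, -0.3056, 0.1865]
orientation: [-0.001, 0.031, 1.0, 0.001]
wrist_force: [0.1, -0.6, 0.6]
finger_gap: 0.0401
grip_force: 0.0
```

```bash
python3 - <<'E'
from h import *
print(monitor.get_state()['tcp_pos'], monitor.get_state()['orientation'])
snap("side","pics/s1.png",(255,90,120,110),5)
for p in[(.515,-.309,.162),(.515,-.309,.185)]: print((w2px("side",p)-[255,90])*5)
E
```

```text
[ 0.51425672 -0.30560093  0.18653954] [-8.88749980e-04  3.10805905e-02  9.99516202e-01  7.54437444e-04]
[294.93620957 207.34046355]
[298.27647575 176.7737453 ]
```

View pics/s1.png

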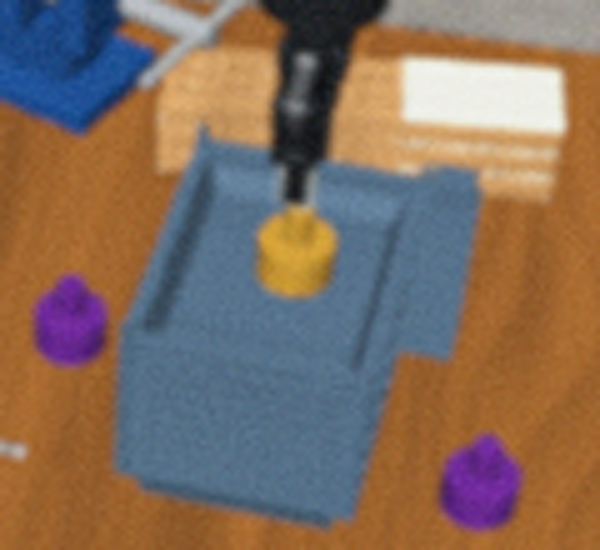

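Near finger (≈(297,190)) is lined up over the knob top (≈(298,210)); the tray and purple decoys are undisturbed. Descend and grip.

>>> {"fn": "carry_out", "kwargs": {"plan": [[[0,0,0,0,-2,-20,40],[0,0,0,0,-2,-35,40],[0,0,0,0,-2,-43,40],[0,0,0,0,-2,-43,40],[0,0,0,0,-2,-43,30],[0,0,0,0,-2,-43,25],[0,0,0,0,-2,-43,20],[0,0,0,0,-2,-43,10],[0,0,0,0,-2,-43,10],[0,0,0,0,-2,-43,10],[0,0,0,0,-2,-43,10],[0,0,0,0,-2,-43,10]]], "squeeze": 40}}

```text
clock: 3.75
tcp_pos: [0.5157, -0.3099, 0.1448]
orientation: [0.001, 0.032, 0.999, -0.001]
wrist_force: [-0.1, -4.3, 5.8]
finger_gap: 0.0161
grip_force: 39.0
```

>>> {"fn": "carry_out", "kwargs": {"plan": [[[0,0,0,0,-2,5,10],[0,0,0,0,-2,15,10],[0,0,0,0,-2,30,10],[0,0,0,0,-2,50,10],[0,0,0,0,-2,50,10],[0,0,0,0,-2,50,10]]]}}

```text
clock: 4.35
tcp_pos: [0.5148, -0.3103, 0.1929]
orientation: [-0.0, 0.031, 1.0, 0.0]
wrist_force: [-0.8, -0.3, -5.0]
finger_gap: 0.016
grip_force: 39.2
```

```bash
python3 - <<'E'
from h import *
s=monitor.get_state();print(s['tcp_pos'],s['orientation'],s['wrist_force'],s['finger_gap'],s['grip_force'])
p=s['tcp_pos'];print((w2px("side",p)-[255,80])*5)
snap("side","pics/s2.png",(255,80,120,110),5)
E
```

```text
[ 0.5147628  -0.31028675  0.19292344] [-1.52363745e-04  3.12752894e-02  9.99510720e-01  3.92509290e-04] [-0.83214325 -0.29485782 -4.98168486] 0.01596396720714165 39.20543225482106
[300.15204361 214.78904061]
```

View pics/s2.png

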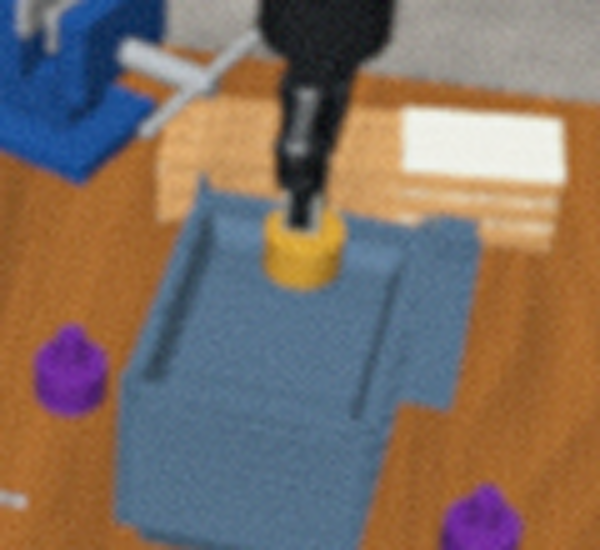

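The weight is held upright (~5 N), out of the tray. Carry it over the empty half.

>>> {"fn": "carry_out", "kwargs": {"plan": [[[0,0,0,0,0,20,10],[0,0,0,0,0,50,10],[0,0,0,2,25,60,10],[0,0,0,5,65,60,10],[0,0,0,9,110,60,10],[0,0,0,13,158,60,10],[0,0,0,17,206,60,10],[0,0,0,21,254,60,10],[0,0,0,25,302,60,10],[0,0,0,29,350,60,10],[0,0,0,33,398,60,10],[0,0,0,37,446,60,10],[0,0,0,40,490,60,10],[0,0,0,42,525,60,10],[0,0,0,44,550,60,10],[0,0,0,45,562,60,10],[0,0,0,45,562,60,10],[0,0,0,45,562,60,10]]]}}

```text
clock: 6.2
tcp_pos: [0.5594, 0.2506, 0.2524]
orientation: [-0.001, 0.031, 1.0, -0.001]
wrist_force: [0.2, 1.0, -4.6]
finger_gap: 0.0165
grip_force: 39.7
```

>>> {"fn": "carry_out", "kwargs": {"plan": [[[0,0,0,0,0,-30,10],[0,0,0,0,0,-70,10],[0,0,0,0,0,-110,10],[0,0,0,0,0,-145,10],[0,0,0,0,0,-170,10],[0,0,0,0,0,-180,10],[0,0,0,0,0,-180,10],[0,0,0,0,0,-180,10]]]}}

```text
clock: 7.0
tcp_pos: [0.5609, 0.2508, 0.0747]
orientation: [0.001, 0.032, 0.999, 0.0]
wrist_force: [1.4, -0.2, -3.4]
finger_gap: 0.0162
grip_force: 39.8
```

```bash
python3 - <<'E'
from h import *
s=monitor.get_state();print(s['tcp_pos'],s['orientation'],s['wrist_force'],s['finger_gap'],s['grip_force'])
snap("side","pics/s3.png",(180,260,150,150),4)
for p in [(.56,.252,.008),s['tcp_pos'],s['tcp_pos']-[0,0,.035]]:print((w2px("side",p)-[180,260])*4)
E
```

```text
[0.56093661 0.25083823 0.0747449 ] [9.45110858e-04 3.19183140e-02 9.99489994e-01 2.81857624e-04] [ 1.39963147 -0.20018111 -3.38171764] 0.01622920771235368 39.75207289215177
[313.73173759 237.30742703]
[312.42748195 180.06264264]
[312.55376749 209.6580636 ]
```

View pics/s3.png

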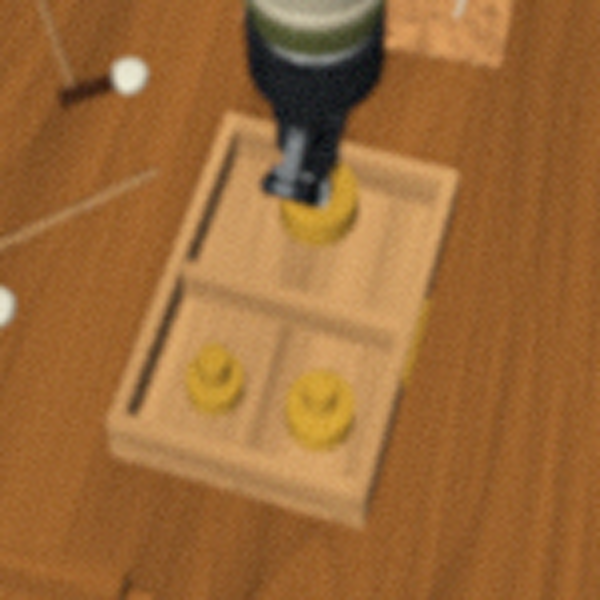

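The weight hangs centred over the empty half (≈(318,210)), clear of cross wall and the small weights. Lower it.

>>> {"fn": "carry_out", "kwargs": {"plan": [[[0,0,0,0,0,-12,10],[0,0,0,0,0,-21,10],[0,0,0,0,0,-26,10],[0,0,0,0,0,-29,10],[0,0,0,0,0,-30,10],[0,0,0,0,0,-31,10],[0,0,0,0,0,-32,10],[0,0,0,0,0,-32,10],[0,0,0,0,0,-32,10]]]}}

```text
clock: 7.95
tcp_pos: [0.5597, 0.2511, 0.0429]
orientation: [0.0, 0.031, 1.0, -0.0]
wrist_force: [-5.2, -2.6, 6.4]
finger_gap: 0.0162
grip_force: 40.8
```

>>> {"fn": "carry_out", "kwargs": {"plan": [[[0,0,0,0,0,0,10],[0,0,0,0,0,0,20],[0,0,0,0,0,0,30],[0,0,0,0,0,0,40],[0,0,0,0,0,0,40],[0,0,0,0,0,10,40],[0,0,0,0,0,30,40],[0,0,0,0,0,65,40],[0,0,0,0,0,110,40],[0,0,0,0,0,160,40],[0,0,0,0,0,200,40],[0,0,0,0,0,200,40]]]}}

```text
clock: 9.15
tcp_pos: [0.5629, 0.2523, 0.2495]
orientation: [0.006, 0.031, 0.999, 0.002]
wrist_force: [0.6, 0.4, -0.6]
finger_gap: 0.0402
grip_force: 0.0
```

```bash
python3 - <<'E'
from h import *
s=monitor.get_state();print(s['tcp_pos'],s['wrist_force'],s['joint_pos'])
snap("side","pics/s4.png",(180,260,150,150),3)
for z in(.008,.036,.06):print((w2px("side",(.56,.252,z))-[180,260])*3)
E
```

```text
[0.56286735 0.25233893 0.24945109] [ 0.64554969  0.35432413 -0.59283781] [2.91298921e-01 3.82370290e-01 1.88972824e-01 1.36466390e+00
 1.82145119e-04 3.53988378e-01]
[235.29880319 177.98057027]
[235.2409376  161.03331475]
[235.18963783 146.00900873]
```

View pics/s4.png

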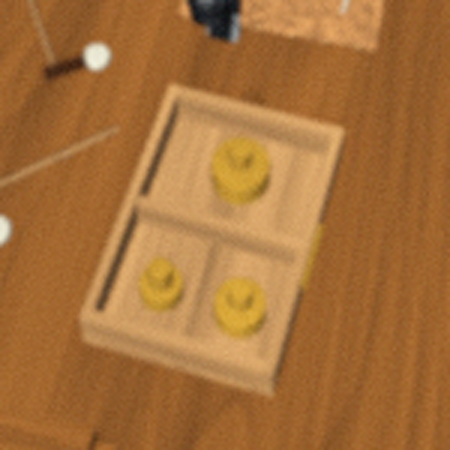

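```bash
python3 - <<'E'
from h import *
t=-.0632;M=np.array([[np.cos(t),-np.sin(t)],[np.sin(t),np.cos(t)]]);c=np.array([522.,-299])
for z in(.156,.136,.028):
  for y in(-60,-70,-90,-100):
    w=c+M@[-95,y]; print(z,y,np.round((w2px("top",[*w/1000,z])-[355,185])*6+2.5))
im=cv2.imread("top_raw.png")
print(cv2.cvtColor(im,cv2.COLOR_BGR2GRAY)[270:276,420:462])
E
```

```text
0.156 -60 [531. 527.]
0.156 -70 [559. 529.]
0.156 -90 [614. 534.]
0.156 -100 [642. 536.]
0.136 -60 [511. 523.]
0.136 -70 [538. 525.]
0.136 -90 [593. 529.]
0.136 -100 [620. 532.]
0.028 -60 [418. 502.]
0.028 -70 [442. 504.]
0.028 -90 [491. 508.]
0.028 -100 [515. 510.]
[[107 111 110 110 112 113 117 111 110 112 114 112 115 114 110 113 112 115
  112 116 117 123 121 113  96  83  85 102 114 122 121 117 118 119 117 119
  119 119 117 114 112 114]
 [111 107 110 110 111 115 114 114 111 113 118 112 113 111 113 114 113 112
  115 115 117 117 120 110  96  82  88 100 114 116 118 121 119 120 120 120
  121 120 119 114 109 110]
 [108 112 111 113 112 113 114 116 113 112 115 115 113 112 110 114 113 114
  115 118 119 122 117 108  92  82  87 100 113 120 117 121 119 120 119 121
  120 119 117 114 110 114]
 [115 114 114 113 113 114 116 116 113 113 114 115 114 113 114 114 114 113
  114 115 119 120 119 107  93  86  88 101 114 120 119 121 120 119 120 117
  120 118 117 116 116 116]
 [114 113 118 118 114 115 119 116 114 113 113 116 113 114 113 113 115 112
  112 116 120 119 119 108  94  83  87 105 113 122 118 123 121 122 119 121
  120 119 115 116 114 113]
 [114 116 117 115 114 115 115 118 116 114 112 115 118 116 114 111 110 111
  110 114 119 119 116 107  92  83  90 104 116 121 122 120 118 118 118 117
  119 120 114 111 114 113]]
```

Weight stands upright, centred in the empty half (≈(241,165)). Now to the grip block.

>>> {"fn": "carry_out", "kwargs": {"plan": [[[0,0,0,-7,-30,0,36],[0,0,0,-17,-75,0,36],[0,0,0,-27,-122,0,36],[0,0,0,-38,-169,0,36],[0,0,0,-49,-216,0,36],[0,0,0,-59,-263,0,36],[0,0,0,-70,-310,0,36],[0,0,0,-80,-357,0,36],[0,0,0,-91,-404,0,36],[0,0,0,-101,-451,0,36],[0,0,0,-112,-498,0,36],[0,0,0,-122,-543,0,36],[0,0,0,-130,-580,0,36],[0,0,0,-136,-607,0,36],[0,0,0,-140,-623,0,36],[0,0,0,-140,-623,-25,36],[0,0,0,-140,-623,-55,36],[0,0,0,-140,-623,-70,36],[0,0,0,-140,-623,-70,36]]]}}

```text
clock: 11.1
tcp_pos: [0.4184, -0.3693, 0.1681]
orientation: [-0.002, 0.031, 1.0, 0.003]
wrist_force: [0.4, -0.0, -0.2]
finger_gap: 0.0362
grip_force: 0.0
```

```bash
python3 - <<'E'
from h import *
s=monitor.get_state();print(s['tcp_pos'],s['orientation'],s['wrist_force'],s['joint_pos'])
snap("side","pics/s5.png",(255,90,130,110),6)
for p in[(.4265,-.371,.156),s['tcp_pos']]: print((w2px("side",p)-[255,90])*6)
E
```

```text
[ 0.41842071 -0.36926924  0.16809611] [-0.00215561  0.0310676   0.99951158  0.00260077] [ 0.43245421 -0.01922217 -0.20470058] [-8.67084476e-01  3.12025455e-01 -1.12181452e-01  1.15333921e+00
  2.88426911e-04 -8.04939892e-01]
[541.75586469 207.02251112]
[560.56527032 192.34340114]
```

View pics/s5.png

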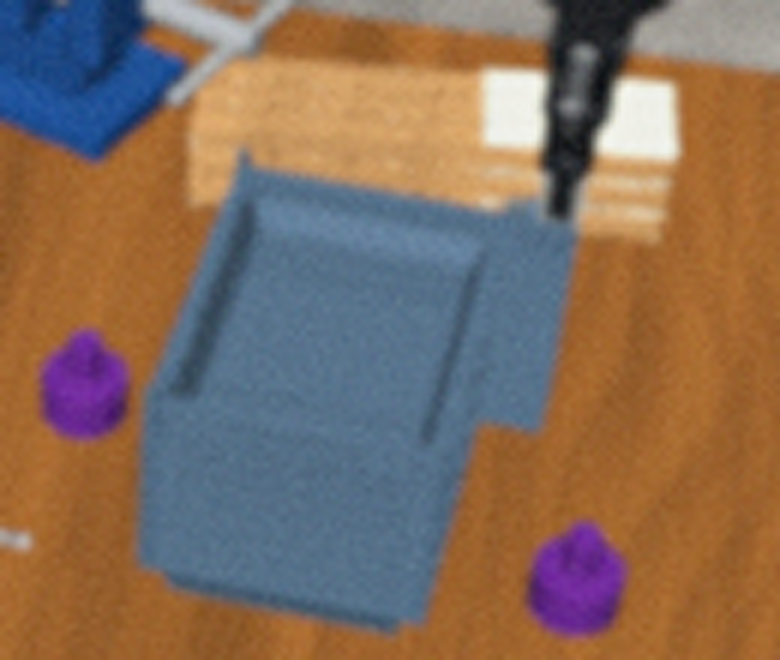

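Fingers stand above the block (block top ≈(540,207), finger tip ≈(562,215)); shift +5 mm in x, descend, close.

>>> {"fn": "carry_out", "kwargs": {"plan": [[[0,0,0,5,-2,0,36],[0,0,0,5,-2,-8,36],[0,0,0,5,-2,-16,36],[0,0,0,5,-2,-22,36],[0,0,0,5,-2,-26,36],[0,0,0,5,-2,-28,36],[0,0,0,5,-2,-28,36]]]}}

```text
clock: 11.85
tcp_pos: [0.4246, -0.3735, 0.1429]
orientation: [-0.0, 0.031, 1.0, 0.0]
wrist_force: [0.7, 0.0, 0.1]
finger_gap: 0.0361
grip_force: 0.0
```

>>> {"fn": "carry_out", "kwargs": {"plan": [[[0,0,0,0,0,-2,36],[0,0,0,0,0,-3,36],[0,0,0,0,0,-3,36],[0,0,0,0,0,-3,30],[0,0,0,0,0,-3,25],[0,0,0,0,0,-3,20],[0,0,0,0,0,-3,10],[0,0,0,0,0,-3,10],[0,0,0,0,0,-3,10],[0,0,0,0,0,-3,10]]], "squeeze": 50}}

```text
clock: 12.85
tcp_pos: [0.4249, -0.373, 0.1406]
orientation: [0.0, 0.031, 1.0, 0.001]
wrist_force: [-0.7, 5.8, 5.1]
finger_gap: 0.0189
grip_force: 50.5
```

>>> {"fn": "carry_out", "kwargs": {"plan": [[[-0.007,0.007,0,0,0,2.5,10],[-0.014,0.0145,0,0,0,5,10],[-0.021,0.022,0,0,0,7.5,10],[-0.028,0.029,0,0.5,0.5,10,10],[-0.041,0.0435,0,1,1,15,10],[-0.055,0.058,0,1,1,20,10],[-0.069,0.0725,0,1.5,1.5,24.5,10],[-0.076,0.08,0,2,2,27,10],[-0.076,0.08,0,2,2,27,10],[-0.076,0.08,0,2,2,27,10],[-0.076,0.08,0,2,2,27,10]]], "squeeze": 70}}

```text
clock: 13.95
tcp_pos: [0.4268, -0.3718, 0.1673]
orientation: [-0.039, 0.031, 0.998, -0.039]
wrist_force: [-0.6, -0.1, -0.2]
finger_gap: 0.018
grip_force: 70.4
```

```bash
python3 - <<'E'
from h import *
s=monitor.get_state();print(s['tcp_pos'],s['orientation'],s['wrist_force'],s['ft_torque'],s['finger_gap'])
snap("side","pics/s6.png",(255,90,130,110),6)
E
```

```text
[ 0.42684304 -0.37179121  0.16726175] [-0.03865025  0.03149702  0.99798834 -0.03915831] [-0.62210747 -0.08167429 -0.24614816] [ 0.1057347  -0.18355252 -0.06191386] 0.01795095866059438
```

View pics/s6.png

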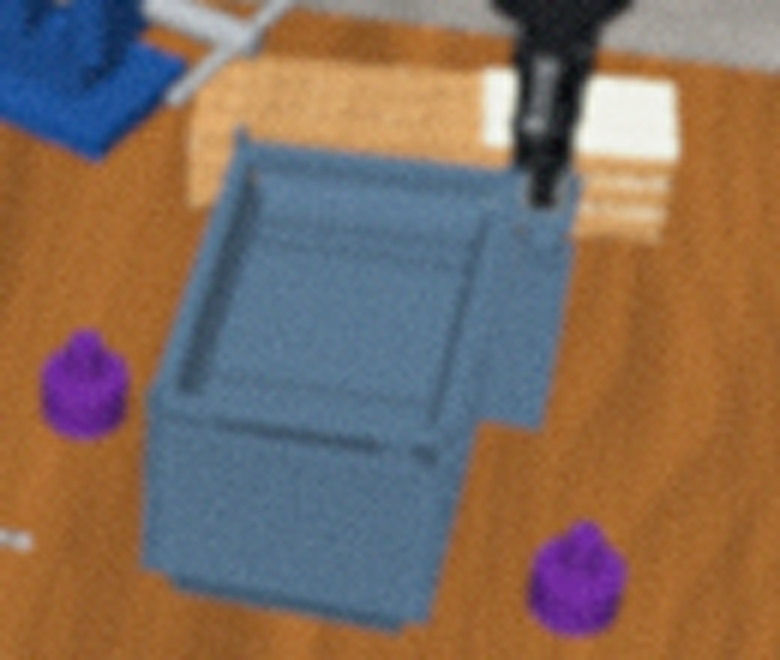

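The grip corner is up about 27 mm, the far corner (≈(150,395)) still seated, stack in place. Tip a bit more, lift off, level.

>>> {"fn": "carry_out", "kwargs": {"plan": [[[-0.02,0.021,0,1,1,7,10],[-0.04,0.042,0,2,2,14,10],[-0.062,0.065,0,3,3,22,10],[-0.062,0.065,0,3,3,22,10],[-0.062,0.065,0,3,3,26,10],[-0.062,0.065,0,3,3,31,10],[-0.062,0.065,0,3,3,38,10],[-0.062,0.065,0,3,3,48,10],[-0.062,0.065,0,3,3,60,10],[-0.062,0.065,0,3,3,80,10],[-0.062,0.065,0,3,3,100,10],[-0.062,0.065,0,3,3,115,10],[-0.062,0.065,0,3,3,120,10],[-0.03,0.03,0,3,3,120,10],[0.02,-0.02,0,3,3,120,10],[0.076,-0.08,0,3,3,120,10],[0.076,-0.08,0,3,3,120,10],[0.076,-0.08,0,3,3,120,10]]]}}

```text
clock: 15.8
tcp_pos: [0.4293, -0.369, 0.2872]
orientation: [-0.001, 0.032, 0.999, -0.0]
wrist_force: [0.4, 0.8, -0.0]
finger_gap: 0.0184
grip_force: 70.4
```

```bash
python3 - <<'E'
from h import *
s=monitor.get_state();print(s['tcp_pos'],s['orientation'],s['wrist_force'],s['ft_torque'],s['finger_gap'])
snap("side","pics/s7.png",(230,60,150,150),4)
E
```

```text
[ 0.42926976 -0.36904222  0.2872365 ] [-7.10960991e-04  3.20602170e-02  9.99485614e-01 -3.80946297e-04] [ 0.35723156  0.75403376 -0.00104953] [-0.05701303  0.08552213  0.07159438] 0.018414829512924696
```

View pics/s7.png

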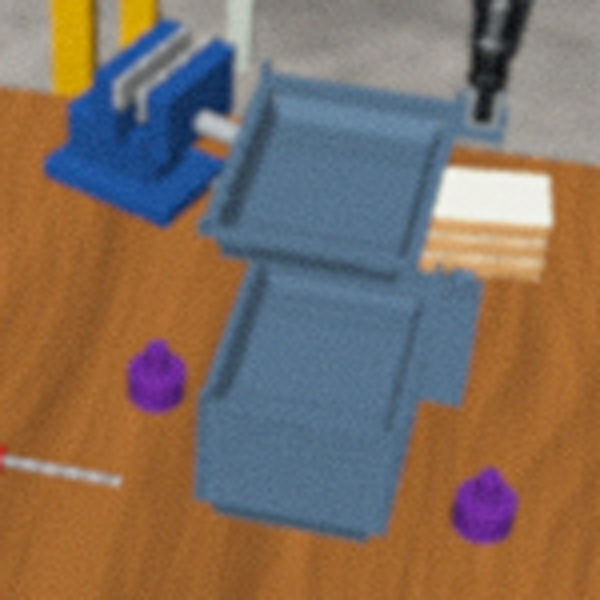

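Single tray held level; the other nine trays stand in place. Carry it over the board.

>>> {"fn": "carry_out", "kwargs": {"plan": [[[0,0,0,1,10,0,10],[0,0,0,4,32,0,10],[0,0,0,7,62,0,10],[0,0,0,10,97,0,10],[0,0,0,14,132,0,10],[0,0,0,18,167,0,10],[0,0,0,21,202,0,10],[0,0,0,25,237,0,10],[0,0,0,28,268,0,10],[0,0,0,31,290,0,10],[0,0,0,32,303,0,10],[0,0,0,32,303,-10,10],[0,0,0,32,303,-30,10],[0,0,0,32,303,-55,10],[0,0,0,32,303,-85,10],[0,0,0,32,303,-110,10],[0,0,0,32,303,-130,10],[0,0,0,32,303,-140,10],[0,0,0,32,303,-142,10],[0,0,0,32,303,-142,10]]]}}

```text
clock: 17.85
tcp_pos: [0.462, -0.0661, 0.1454]
orientation: [-0.0, 0.032, 0.999, -0.0]
wrist_force: [-0.8, 0.3, -1.3]
finger_gap: 0.018
grip_force: 70.4
```

>>> {"fn": "carry_out", "kwargs": {"plan": [[[0,0,0,0,0,0,10],[0,0,0,0,0,0,10],[0,0,0,0,0,0,10],[0,0,0,0,0,0,10],[0,0,0,0,0,0,10],[0,0,0,0,0,0,10]]]}}

```text
clock: 18.45
tcp_pos: [0.4619, -0.0657, 0.1454]
orientation: [0.0, 0.031, 1.0, 0.0]
wrist_force: [-0.1, 0.6, -1.1]
finger_gap: 0.0187
grip_force: 70.4
```

```bash
python3 - <<'E'
from h import *
s=monitor.get_state();print(s['tcp_pos'],s['orientation'],s['wrist_force'],s['ft_torque'],s['finger_gap'],abs(s['qvel']).max())
im=viewer.read_camera("side")[:,:,::-1];cv2.imwrite("pics/end.png",cv2.resize(im,(784,588)))
E
```

```text
[ 0.46188676 -0.06565831  0.14541809] [1.07179106e-04 3.13574244e-02 9.99508229e-01 2.58106072e-05] [-0.11042236  0.5882453  -1.14677316] [-0.0736185   0.15777305  0.00058277] 0.018655012653171047 0.0019893309175391684
```

View pics/end.png

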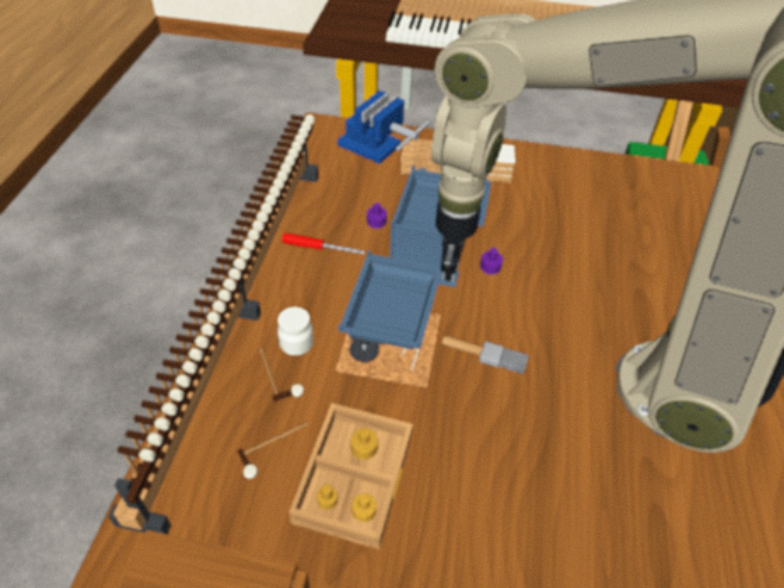

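The tray (≈(392,300)) is held level above the board, the weight stands in the box (≈(363,442)), and everything else is in place.

```bash
python3 -c "
from workcell import order
print(order.hand_in())"
```

```text
the job is handed in; nothing more can be done
None
```

The job is handed in, with no pass or fail result reported back: the brass weight stands in the box's empty half, the top tray was peeled off and is held level over the board, about 100 mm above it, and the camera showed the other trays and bystanders in place.

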